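# Feed a bearing past the spring stop

### The arm

A 6-joint arm with a two-finger parallel gripper is mounted at the origin on the work surface; the furniture and walls round the work are solid. World frame = base frame: x ahead of the robot, y to its left, z up, the work surface at z = 0. Lengths are in m, angles in rad, forces in N, time in s.
With the tool pointing down it reaches from about 0.275 to 0.975 m from the base axis. Payload 8.4 kg.
Tool frame: the origin (TCP) lies at the very end of the fingers, on their centre line; the grasp point (between the pads) lies 19 mm behind it; z points along the fingers, y is the line along which they close (so a half turn about z gives the same grasp; the last joint's range is limited). The gripper opens to 92 mm and grips with 3 to 60 N. Pads are 20 mm wide; open, the fingers measure 128 mm over their backs; the gripper's body (75 mm by 189 mm) begins 69 mm behind the grasp point.
Start: joints at [1.166, 0.353, 1.633, -0, 1.155, -0.002], TCP at [0.245, 0.575, 0.181] pointing down, gripper open.
Joint ranges: [-2.63, 2.63], [-0.92, 2.1], [0.06, 2.66], [-1.3, 4.44], [0, 2.69], [-3.02, 3.02]. Speed limits (rad/s): [2.22, 2.22, 2.79, 3.14, 3.14, 3.14].

### API

Orientations are given as a rotation vector (axis times angle).
In Python, from bench import robot, imaging gives the robot as it stands. The module is installed in compiled form; this text tells all that it offers.
- The arm moves only by the shell command python3 -m crank 'ROWS' [OPENING] [FORCE]. ROWS is JSON, a list of rows, each a list of 4 numbers: the shift along the tool's x, y, z in mm, then the turn about the tool's z in rad. A call has 1 to 12 rows; each row is the pose to reach, as a shift and turn from the pose commanded when the call began, along the tool's axes at that moment; what a row does not reach only later rows make up. A row lasts 1/12 s, in which the tool goes at most 41.7 mm and 7.16 degrees, less where a joint would pass 70% of its speed; a pose out of reach is approached as far as the arm can. A call with a gripper value outside its range is refused whole. OPENING is the opening, from 0 (shut) to 1 (fully open), set as the call begins (- or left out, the last holds). The fingers move at their own pace and stop on an object; FORCE is the grip in N (left out, the last holds). Time passes only in rows, so rows that repeat a pose let the fingers close. It gives the time, the measured TCP pose, the force, the opening and the grip force at its end, in the units of the state.
- robot.sense(): the state, without advancing time (a new reading comes with each control period).
- imaging.snapshot(name): name is "scene" or "top" or "wrist"; returns a dict with "frame" (480x640x3 uint8, blue, green, red), "mtx" (3x3 intrinsics, pixels), "T" (4x4, takes a point from camera to world coordinates). Camera axes: x right, y down, z forward; pixel columns grow to the right and rows downward; lengths in m; the calibration is good to about 2 mm. A picture is of the moment at which its call begins. There is no depth.
- robot.sign_off(): hands the job in; it is judged then, once.
The state is a dict: "t": time; "joints": joint angles; "joint_vel": joint speeds; "joint_efforts": joint torques, N m; "tcp_pos": TCP position; "eef_rot": TCP orientation; "contact_force": force on the tool from outside, world axes, zero at the start; "moment": the same for the moment, N m; "opening": opening from 0.0 (shut) to 1.0 (fully open); "grip_force": force on a finger pad.
Only numpy, scipy, OpenCV 4.12 (cv2) and the standard library are available. Lean on these libraries where they do the work, as an engineer would, in place of code of your own. Each camera call takes 0.05 s, during which the arm holds its last target. There are 200 camera calls.

### The job

A bearing waits in the feed track in front of the two spring-loaded stop dogs. With a fingertip press the track's long press plate right down, keep it down while you push the bearing along the track past the dogs and up to the end stop, then let the plate go so that the dogs spring up behind the bearing. Only press and push: the bearing stays flat in the track and is never picked up, and the other things on the bench stay where they are.

Things in the scene. Friction and masses are not known exactly. Their poses are not given: they have to be found in the camera images.
- feed_track: Fixed bearing feed track, 112 mm wide (its x), 276 long (y). Origin at bench level on the centre line, midway between the dogs; z up, +y the feed direction. Two floor rails (tops z = 30 mm) leave a slot 44 mm wide, x -22 to 22, from the open feed end y = -180 to y = 46; beyond, the floor is solid. Grey guide walls, inner faces x = -42 and 42, tops z = 42 mm.
- end_stop (a point): Foot of the end stop's face at floor height, on the track's centre line (track y = 82, z = 30 mm). The end stop is a grey cross wall 12 mm above the floor; a bearing against it has its centre at track y = 42 mm, 7 mm clear of the raised dogs.
- bearing: The bearing to feed: steel ring 80 mm in diameter, 22 mm thick, 0.3 to 0.55 kg, lying flat on the floor rails, bridging the slot clear of the press plate. Origin: centre of its underside, z up. Starts with its centre at track y = -85 to -42 mm; slides along y with 2 mm play at each wall. The dogs can stand up behind it once its centre is 35 mm or more past their middle (track y = 0).
- spring_stop (a joint): How far the spring stop (press plate and dogs, one piece) is pressed down, in m: 0 up, 0.012 fully down. It springs up when let go; about 5 N starts it down, 9 N at the bottom. From 0.007 on the dogs are below the floor rails and the bearing can pass; hold it at 0.009 or more.
- plate_top (a point): Point on top of the flat level aluminium press plate, on its centre line, at track y = -140 mm; moves down with it. The plate is 40 mm wide and lies in the slot from track y = -170 to 38 mm. Top 28 mm above the bench when up (2 mm below the rails), 16 mm fully down. It may be pressed anywhere; a fingertip can slide along it behind the bearing and between the dogs.
- dogs_top (a point): Middle between the tops of the two steel dogs (track x = 0, y = 0). The dogs are 9 mm wide, 10 mm long along y, at track x = 27 to 36 and -36 to -27 mm: 54 mm apart, with the press plate running between them. When up they stand 7 mm above the floor rails (37 mm above the bench), with upright faces that block the bearing from either side.
- small_bearing: Smaller bearing, 62 mm in diameter, 16 mm thick, lying loose on the bench; origin under its centre. A bystander: leave it alone.
- carton: Small printed carton 70 x 100 x 45 mm (x, y, z), loose on the bench; origin under its centre. A bystander: leave it alone.
- tape: Tape measure 36 x 82 x 66 mm (x, y, z), standing loose on the bench; origin under its centre. A bystander: leave it alone.

How it is judged:
By the outcome, as a careful person would: the job done as asked, in the order asked, and still so for the second after the job is handed in, with the robot touching nothing.
It also fails if it takes over 40 s, if anything falls off the work surface, if the arm or the gripper's body presses on something with over 40 N, if the wrist force passes 120 N, or if a joint passes its speed limit or range.

## Working session

There is one attempt and no reset: what is moved stays moved. The work goes in short steps, Python scripts to look and compute and a shell command to move; the robot and the scene stay as the last step left them, time stands still between calls to the robot, and variables do not carry over. Pictures are saved under pics/ and viewed, at most 10 in all, crops included, and the job is handed in when it is done.

```bash
mkdir -p pics
python3 - <<'E'
from bench import robot, imaging
import cv2,numpy as np
np.set_printoptions(precision=4,suppress=True)
for n in("scene","top"):
    s=imaging.snapshot(n);cv2.imwrite(f"pics/{n}0.png",s["frame"]);print(n,s["mtx"],s["T"])
print(robot.sense())
E
```

```text
scene [[507.5402   0.     314.3441]
 [  0.     507.5402 243.2255]
 [  0.       0.       1.    ]] [[-0.9022 -0.3339  0.2729  0.3157]
 [-0.431   0.7191 -0.5451  0.4664]
 [-0.0142 -0.6094 -0.7927  0.7384]
 [ 0.      0.      0.      1.    ]]
top [[476.2336   0.     319.0506]
 [  0.     476.2336 235.0875]
 [  0.       0.       1.    ]] [[-0.0167 -0.9912  0.1309  0.4198]
 [-0.9997  0.0145 -0.0176  0.0052]
 [ 0.0155 -0.1312 -0.9912  0.8994]
 [ 0.      0.      0.      1.    ]]
{'t': 0.1, 'joints': array([ 1.1656,  0.3536,  1.634 , -0.    ,  1.1552, -0.0024]), 'joint_vel': array([-0.0013, -0.0006, -0.0025, -0.0006, -0.0031,  0.0004]), 'joint_efforts': array([  0.0003, -59.491 , -33.4933,   0.0699,   0.0184,   0.    ]), 'tcp_pos': array([0.2448, 0.5745, 0.1806]), 'eef_rot': array([-0.6284, -3.0778,  0.0019]), 'contact_force': array([ 0.6937, -0.238 ,  0.9752]), 'moment': array([ 0.0195, -0.0578,  0.0514]), 'grip_force': 0.0, 'opening': 1.0003746782132426}
```

View pics/scene0.png

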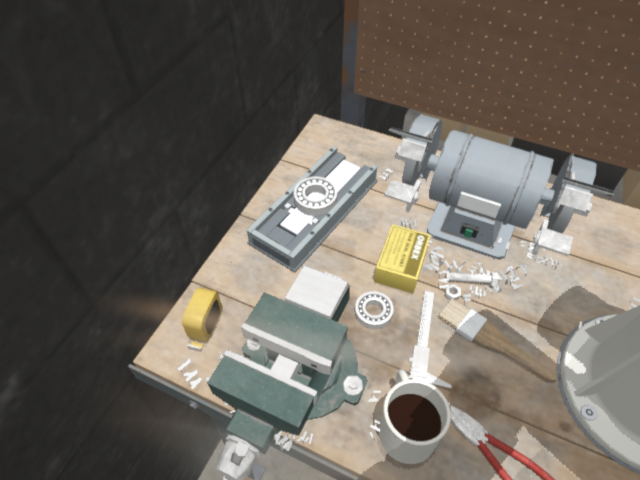

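View pics/top0.png

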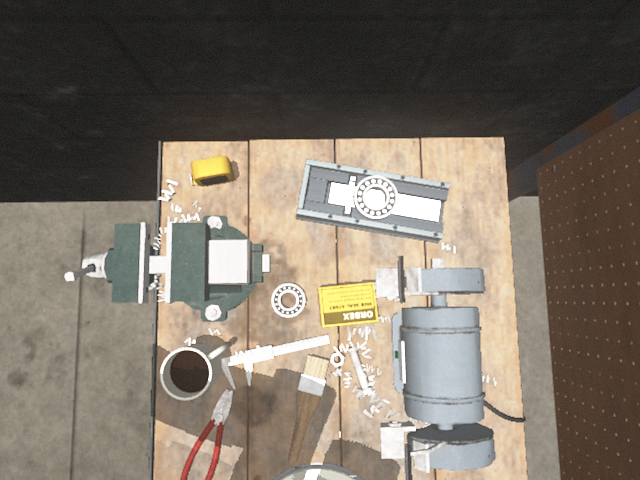

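The scene view shows the track with its end stop at the near left (270,250) and the bearing at (315,193). The top view has the track from the end stop at left (~302,190) to the open end (~447,210), bearing at (375,198), dogs at about (350,195), small bearing (289,300), carton (348,305) and tape (211,170).

Run:
```python
import cv2
f=cv2.imread("pics/top0.png")[150:250,290:455]
cv2.imwrite("pics/c1.png",cv2.resize(f,None,fx=4.8,fy=4.8,interpolation=cv2.INTER_CUBIC))
```

```text
(no output)
```

View pics/c1.png

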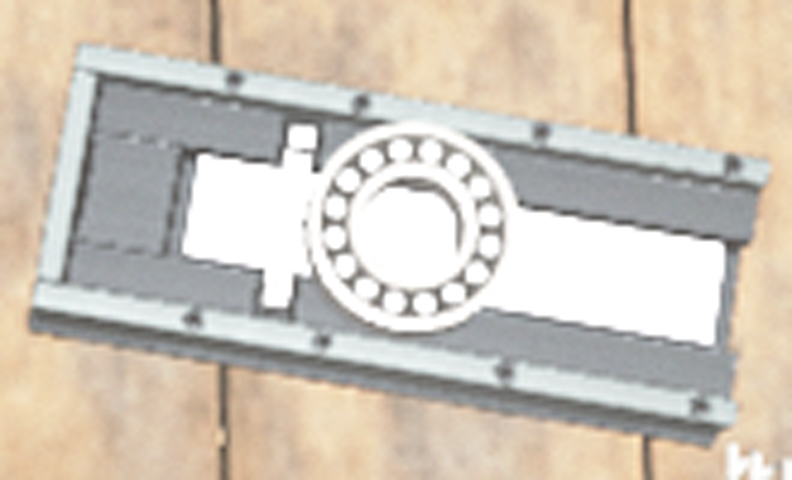

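```bash
cat > h.py <<'E'
import numpy as np
from bench import robot, imaging
from scipy.optimize import least_squares
np.set_printoptions(precision=4,suppress=True)
def ray(s,px,z):
    M=np.asarray(s["T"]);d=M[:3,:3]@np.linalg.solve(s["mtx"],[px[0],px[1],1]);o=M[:3,3]
    return (o+d*(z-o[2])/d[2])[:2]
E
python3 - <<'E'
from h import *
s=imaging.snapshot("top")
P=[(82,45,56,96,42),(33,308,-56,96,42),(728,425,-56,-180,42),(770,160,56,-180,42),(195,153,20,38,28),(183,257,-20,38,28),(725,240,20,-170,28),(713,347,-20,-170,28),(302,137,31.5,0,37),(277,292,-31.5,0,37)]
px=lambda u,v:((u+.5)/4.8+290-.5,(v+.5)/4.8+150-.5)
W=np.array([ray(s,px(p[0],p[1]),p[4]/1e3) for p in P]);L=np.array([(p[2],p[3]) for p in P])/1e3
def tr(q):
    c,n=np.cos(q[2]),np.sin(q[2]);return L@np.array([[c,n],[-n,c]])+q[:2]
r=least_squares(lambda q:(tr(q)-W).ravel(),[.6,0,0],loss="soft_l1",f_scale=.002)
print(r.x,"\n",(tr(r.x)-W)*1e3)
b=ray(s,px(413,227),.052);c,n=np.cos(r.x[2]),np.sin(r.x[2])
d=b-r.x[:2];print("bearing",b,"track",c*d[0]+n*d[1],-n*d[0]+c*d[1])
E
```

```text
[ 0.6086 -0.0684 -0.1865] 
 [[ 5.7224  4.9787]
 [-1.4799  5.7444]
 [-3.9182 -2.3092]
 [ 3.4445 -1.6113]
 [-0.594  -1.8903]
 [ 1.3662  0.0496]
 [-1.7714 -0.1937]
 [ 1.0768  0.4276]
 [ 0.0833 -0.1885]
 [-1.0227  0.3121]]
bearing [ 0.6002 -0.1139] track 0.00016182051530300862 -0.04622506602394499
```

```bash
python3 -m crank '[[0,0,-40,0],[0,0,-80,0],[0,0,-120,0],[-29,-27,-120,0],[-58,-54,-120,0],[-87,-81,-120,0],[-117,-108,-120,0],[-146,-135,-120,0],[-175,-162,-120,0],[-204,-189,-120,0],[-233,-216,-120,0],[-263,-243,-120,0]]' 0 20
python3 -m crank '[[-29,-27,0,0],[-58,-54,0,0],[-87,-81,0,0],[-117,-108,0,0],[-146,-135,0,0],[-175,-162,0,0],[-204,-189,0,0],[-233,-216,0,0],[-263,-243,0,0],[-292,-270,0,0],[-321,-297,0,0],[-350,-323,0,0]]'
python3 -m crank '[[0,0,0,-0.1],[0,0,0,-0.2],[0,0,0,-0.216],[0,0,0,-0.216],[0,0,0,-0.216]]'
python3 - <<'E'
from h import *
import cv2
r=robot.sense();print(r)
s=imaging.snapshot("wrist");cv2.imwrite("pics/w1.png",s["frame"]);print(s["mtx"],s["T"])
E
```

```text
t: 1.15
tcp_pos: [0.3918, 0.2465, 0.3013]
eef_rot: [0.628, 3.078, 0.0]
contact_force: [1.2, 0.2, 0.3]
opening: 0.154
grip_force: 0.0
t: 2.15
tcp_pos: [0.5873, -0.1881, 0.301]
eef_rot: [-0.629, -3.078, -0.0]
contact_force: [0.9, 0.7, -0.1]
opening: 0.003
grip_force: 0.0
t: 2.57
tcp_pos: [0.5869, -0.1856, 0.3012]
eef_rot: [-0.297, -3.127, -0.0]
contact_force: [-1.3, 0.2, -0.9]
opening: 0.005
grip_force: 0.0
{'t': 2.5667, 'joints': array([-0.3088,  0.2511,  1.5087,  0.    ,  1.3819, -1.6903]), 'joint_vel': array([ 0.004 , -0.0055, -0.0009, -0.0002, -0.0011, -0.0032]), 'joint_efforts': array([ -0.3782, -55.1926, -36.976 ,  -0.0429,   0.0669,  -0.1407]), 'tcp_pos': array([ 0.5869, -0.1856,  0.3012]), 'eef_rot': array([-0.2969, -3.1273, -0.0001]), 'contact_force': array([-1.2726,  0.227 , -0.9077]), 'moment': array([-0.0012,  0.0441,  0.0538]), 'grip_force': 0.0, 'opening': 0.005177780089752812}
[[415.0157   0.     323.8346]
 [  0.     415.0157 236.2645]
 [  0.       0.       1.    ]] [[ 0.1884  0.9523  0.2399  0.5207]
 [ 0.9821 -0.1827 -0.046  -0.1722]
 [ 0.      0.2443 -0.9697  0.5049]
 [ 0.      0.      0.      1.    ]]
```

View pics/w1.png

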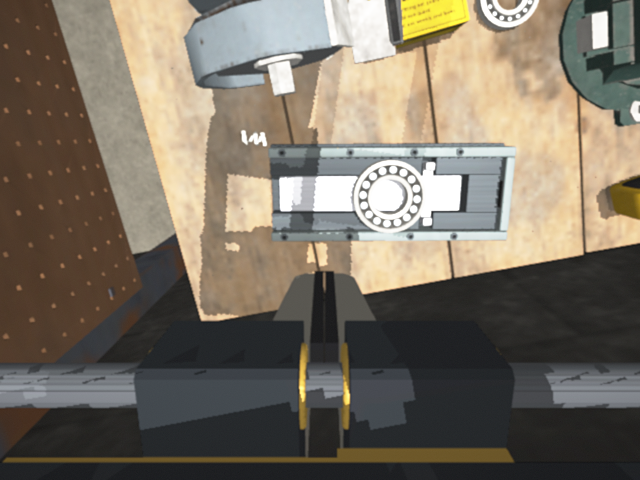

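The wrist view shows the track aligned with the tool: plate from (279,194) to (461,192), dogs at (431,167) and (427,222), bearing centre at (388,195). The closed fingers are at the lower middle (323,290).

Run:
```python
from h import *
import cv2
s=imaging.snapshot("wrist")
q=np.array([.6086,-.0684,-.1865]);c,n=np.cos(q[2]),np.sin(q[2])
def t(p,z):
    d=ray(s,p,z/1e3)-q[:2];return 1e3*np.array([c*d[0]+n*d[1],-n*d[0]+c*d[1]])
for p,z,e in[((279,177),28,"-20,-170"),((279,211),28,"20,-170"),((461,175),28,"-20,38"),((461,210),28,"20,38"),((431,167),37,"-31,0"),((427,222),37,"31,0"),((388,195),52,"bearing")]:print(e,t(p,z))
d=robot.sense()["tcp_pos"][:2]-q[:2];print("tcp",1e3*(c*d[0]+n*d[1]),1e3*(-n*d[0]+c*d[1]))
cv2.imwrite("pics/w2.png",cv2.resize(s["frame"][130:260,255:530],None,fx=2.9,fy=2.9,interpolation=cv2.INTER_CUBIC))
```

```text
-20,-170 [ -16.9514 -169.6621]
20,-170 [  22.5589 -170.8026]
-20,38 [-18.7169  38.3978]
20,38 [21.894  41.5791]
-31,0 [-28.5921   1.2662]
31,0 [34.1653  0.4624]
bearing [  0.4917 -47.9393]
tcp 0.48720469474058253 -119.12235248827297
```

View pics/w2.png

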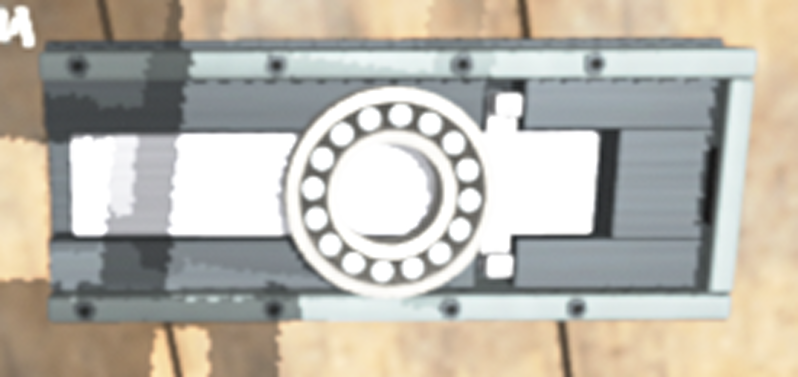

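```bash
python3 -m crank '[[-1,-5,35,0],[-1,-5,70,0],[-1,-5,105,0],[-1,-5,140,0],[-1,-5,170,0],[-1,-5,200,0],[-1,-5,220,0],[-1,-5,240,0],[-1,-5,240,0]]'
python3 - <<'E'
from h import *
import cv2
s=imaging.snapshot("wrist");cv2.imwrite("pics/w3.png",s["frame"]);print(robot.sense()["contact_force"])
E
```

```text
t: 3.42
tcp_pos: [0.5845, -0.1898, 0.0576]
eef_rot: [-0.294, -3.122, -0.002]
contact_force: [-1.1, 0.4, -0.5]
opening: 0.005
grip_force: 0.0
[-0.1258 -0.7811  0.4548]
```

View pics/w3.png

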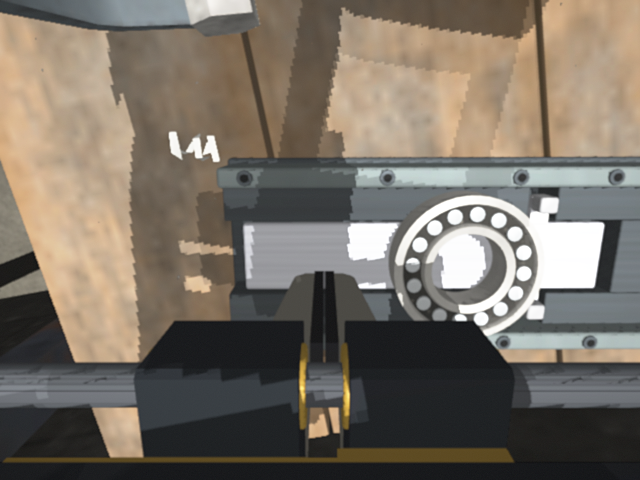

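The fingertip (323,273) is behind the bearing (rear edge at about (390,265)) and over the plate's centre line. Now I'll press.

```bash
python3 -m crank '[[0,0,10,0],[0,0,20,0],[0,0,28,0],[0,0,32,0],[0,0,35,0],[0,0,38,0],[0,0,41,0],[0,0,42,0],[0,0,43,0],[0,0,43,0],[0,0,43,0]]'
```

```text
t: 4.38
tcp_pos: [0.5873, -0.1912, 0.0184]
eef_rot: [0.293, 3.128, -0.0]
contact_force: [0.4, -0.5, -0.3]
opening: 0.005
grip_force: 0.0
```

Run:
```python
from h import *
import cv2
s=imaging.snapshot("wrist");t=imaging.snapshot("scene")["frame"]
print(robot.sense())
a=s["frame"][130:400,180:600]; b=cv2.resize(t[110:290,220:420],None,fx=1.5,fy=1.5)
cv2.imwrite("pics/w4.png",np.hstack([a,b]))
```

```text
{'t': 4.4833, 'joints': array([-0.3171,  0.5308,  1.7685, -0.    ,  0.8419, -1.7011]), 'joint_vel': array([ 0.0016, -0.0006,  0.0003,  0.0008, -0.0005, -0.0004]), 'joint_efforts': array([ -0.0013, -63.5382, -25.6493,  -0.0182,   0.075 ,   0.0002]), 'tcp_pos': array([ 0.5873, -0.1912,  0.0185]), 'eef_rot': array([ 0.293 ,  3.1276, -0.0001]), 'contact_force': array([0.173 , 0.7632, 0.3512]), 'moment': array([-0.0076, -0.018 ,  0.0356]), 'grip_force': 0.0, 'opening': 0.005272457743516128}
```

View pics/w4.png

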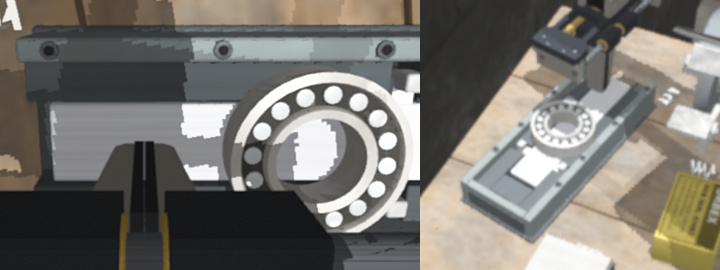

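Run:
```python
from h import *
s=imaging.snapshot("wrist");T=s["T"];p=robot.sense()["tcp_pos"]
q=np.array([.6086,-.0684,-.1865]);c,n=np.cos(q[2]),np.sin(q[2])
ex,ey=np.array([c,n,0]),np.array([-n,c,0])
def pr(w):
    v=s["mtx"]@(T[:3,:3].T@(w-T[:3,3]));return v[:2]/v[2]
print("tcp",pr(p));
for dx in(-10,10):
  for dy in(-18,18):print(dx,dy,pr(p+ex*dx/1e3+ey*dy/1e3))
o=np.array([q[0],q[1],0])
for z in(16,28):
  for x in(-20,20):print("plate",z,x,pr(o+ex*x/1e3-ey*.12+[0,0,z/1e3]),pr(o+ex*x/1e3-ey*.17+[0,0,z/1e3]))
for x in(-22,):print("rail",pr(o+ex*x/1e3-ey*.12+[0,0,.03]))
def t(px,z):
    d=ray(s,px,z/1e3)-q[:2];return 1e3*np.array([c*d[0]+n*d[1],-n*d[0]+c*d[1]])
d=p-o;print("tcp in track",ex@d,ey@d,t((323,272),p[2]*1e3))
```

```text
tcp [322.4022 266.8318]
-10 -18 [287.0726 248.1822]
-10 18 [357.6827 248.1541]
10 -18 [287.9206 285.0866]
10 18 [356.934  285.0602]
plate 16 -20 [331.3781 224.5404] [233.0786 224.5805]
plate 16 20 [331.0764 297.9305] [237.1341 297.9659]
plate 28 -20 [331.8163 229.9683] [227.7829 230.0105]
plate 28 20 [331.4773 307.1852] [232.3116 307.2222]
rail [331.9125 226.8372]
tcp in track 0.0017873162420449415 -0.12458486783783254 [   4.5976 -124.2792]
```

The plate is still up (rows 233–312, matching z = 28) and there is no force, so the real fingertip is higher than reported. I'll lower in small steps watching the force.

```bash
python3 -m crank '[[0,0,2,0],[0,0,4,0],[0,0,4,0]]' | sed -n '2p;4p'
python3 - <<'E'
from bench import robot
r=robot.sense();print(r["contact_force"],r["moment"])
E
```

```text
tcp_pos: [0.5868, -0.191, 0.0138]
contact_force: [-1.0, -0.1, 0.4]
[-1.01585693 -0.09771346  0.39793153] [0.02597621 0.04437322 0.00913454]
```

```bash
python3 -m crank '[[0,0,2,0],[0,0,4,0],[0,0,4,0]]' | sed -n '2p;4p'
python3 - <<'E'
from bench import robot
r=robot.sense();print(r["contact_force"],r["moment"])
E
```

```text
tcp_pos: [0.5869, -0.191, 0.0098]
contact_force: [-0.6, -0.1, 0.5]
[-0.56659514 -0.08009046  0.52364256] [ 0.00212346  0.00916869 -0.00408246]
```

Run:
```python
from h import *
import cv2
s=imaging.snapshot("wrist")["frame"];t=imaging.snapshot("scene")["frame"];u=imaging.snapshot("top")["frame"]
a=cv2.resize(s[150:350,220:420],(400,400)); b=cv2.resize(t[110:290,250:430],(400,400),interpolation=cv2.INTER_CUBIC)
cv2.imwrite("pics/w5.png",np.hstack([a,b]))
```

```text
(no output)
```

View pics/w5.png

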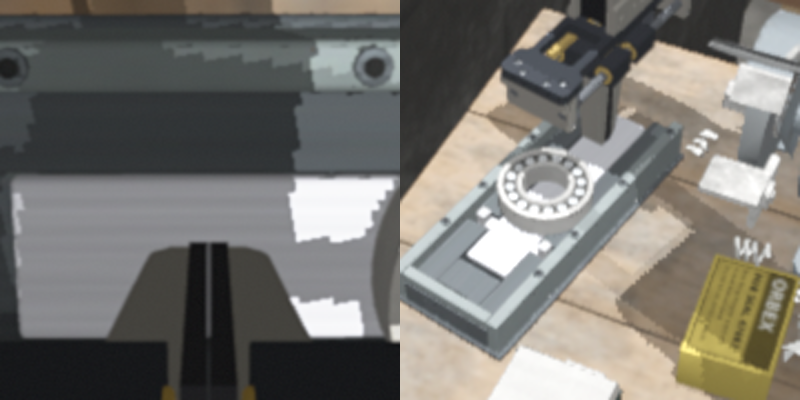

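The scene crop shows the fingertip's lower end at scene pixel about (340,173), seemingly hovering over the plate; I'll check which height that pixel means.

Run:
```python
from h import *
p=robot.sense()["tcp_pos"];print(p)
for n in("scene","wrist"):
  s=imaging.snapshot(n);T=s["T"]
  for z in(.0,.01,.02,.03,.04,.05,.06):
    r=[]
    for ax in(0,-10,10):
      v=s["mtx"]@(T[:3,:3].T@(np.array([p[0]+ax*.00098,p[1]-ax*.00018,z])-T[:3,3]));r+=list(v[:2]/v[2])
    print(n,z,np.array(r))
```

```text
[ 0.5871 -0.1911  0.0102]
scene 0.0 [338.7813 186.6652 342.9061 188.7467 334.686  184.5986]
scene 0.01 [338.9017 183.1585 343.0594 185.2437 334.774  181.0884]
scene 0.02 [339.0239 179.5964 343.2151 181.685  334.8632 177.5229]
scene 0.03 [339.1482 175.9774 343.3733 178.0694 334.954  173.9007]
scene 0.04 [339.2744 172.3002 343.5341 174.3954 335.0461 170.2205]
scene 0.05 [339.4027 168.5634 343.6975 170.6617 335.1398 166.4808]
scene 0.06 [339.533  164.7656 343.8636 166.8667 335.235  162.6803]
wrist 0.0 [322.4743 260.6901 322.3608 242.8599 322.5853 278.1367]
wrist 0.01 [322.4121 266.5304 322.2927 247.9512 322.5287 284.692 ]
wrist 0.02 [322.3439 272.9244 322.218  253.531  322.4669 291.8613]
wrist 0.03 [322.269  279.9546 322.1358 259.6731 322.3989 299.7353]
wrist 0.04 [322.1863 287.7209 322.0449 266.4669 322.324  308.4231]
wrist 0.05 [322.0944 296.3455 321.9438 274.0221 322.2408 318.0578]
wrist 0.06 [321.9917 305.9789 321.8307 282.4741 322.1481 328.8031]
```

Both cameras put the fingertip at about z = 0.04, roughly 30 mm above the reported TCP (probably the fingers, when shut, are shorter). I'll continue down guided by force.

```bash
python3 -m crank '[[0,0,2,0],[0,0,4,0],[0,0,4,0]]' | sed -n '2p;4p'
python3 -m crank '[[0,0,2,0],[0,0,2,0]]' | sed -n '2p;4p'
```

```text
tcp_pos: [0.5869, -0.191, 0.0059]
contact_force: [-0.6, 0.2, -0.3]
tcp_pos: [0.5869, -0.1911, 0.0039]
contact_force: [0.1, 0.1, 0.3]
```

```bash
python3 -m crank '[[0,0,2,0],[0,0,3,0],[0,0,3,0]]' | sed -n '2p;4p'
python3 -m crank '[[0,0,2,0],[0,0,3,0],[0,0,3,0]]' | sed -n '2p;4p'
```

```text
tcp_pos: [0.587, -0.1911, 0.001]
contact_force: [0.8, 0.5, 0.3]
tcp_pos: [0.5869, -0.1911, -0.002]
contact_force: [-0.6, -0.3, -0.6]
```

```bash
python3 -m crank '[[0,0,2,0],[0,0,3,0],[0,0,3,0]]' | sed -n '2p;4p'
python3 - <<'E'
from bench import robot
print(robot.sense()["contact_force"])
E
```

```text
tcp_pos: [0.5871, -0.1911, -0.0048]
contact_force: [-0.7, 0.3, 0.4]
[-0.71810005  0.30814203  0.39858584]
```

```bash
python3 -m crank '[[0,0,2,0],[0,0,3,0],[0,0,3,0]]' | sed -n '2p;4p'
```

```text
tcp_pos: [0.5872, -0.1911, -0.0076]
contact_force: [-1.2, 0.3, 5.0]
```

Contact: 5 N at reported z −0.0076, so the true tip is ~35 mm above the TCP reading. Now press fully.

```bash
python3 -m crank '[[0,0,2,0],[0,0,4,0],[0,0,6,0],[0,0,6,0]]' | sed -n '2p;4p'
python3 -m crank '[[0,0,2,0],[0,0,3,0],[0,0,3,0],[0,0,3,0]]' | sed -n '2p;4p'
python3 -m crank '[[0,0,1,0],[0,0,1,0],[0,0,1,0]]' | sed -n '2p;4p'
```

```text
tcp_pos: [0.5872, -0.1911, -0.0135]
contact_force: [-1.8, 1.1, 7.5]
tcp_pos: [0.5872, -0.1912, -0.0161]
contact_force: [-2.8, -0.6, 8.8]
tcp_pos: [0.5872, -0.1912, -0.017]
contact_force: [-2.6, 0.6, 10.6]
```

```bash
python3 -m crank '[[0,0,1,0],[0,0,1,0],[0,0,1,0]]' | sed -n '2p;4p'
python3 - <<'E'
from h import *
import cv2
s=imaging.snapshot("wrist");print(robot.sense()["contact_force"],robot.sense()["moment"],robot.sense()["t"])
cv2.imwrite("pics/w6.png",s["frame"][100:480,150:640])
E
```

```text
tcp_pos: [0.5874, -0.1912, -0.0171]
contact_force: [-5.1, 2.1, 19.7]
[-5.8788  1.5459 19.3204] [0.3492 1.0319 0.0124] 7.9167
```

View pics/w6.png

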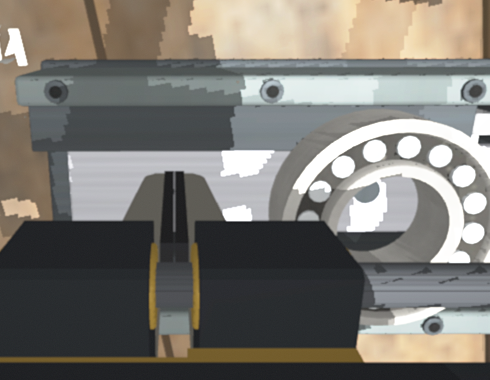

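The press plate is bottomed (19.7 N at a reported −0.0171, with 12 mm travel from contact at −0.005). The picture shows the tip at crop (175,172) behind the bearing, with the carrier blocks higher than the bearing by calculation. I back off 1 mm and slide along the plate, pushing.

```bash
python3 -m crank '[[0,0,-0.6,0],[0,5,-0.6,0],[0,10,-0.6,0],[0,14,-0.6,0],[0,18,-0.6,0],[0,22,-0.6,0],[0,26,-0.6,0],[0,30,-0.6,0],[0,34,-0.6,0],[0,34,-0.6,0]]' | sed -n '2p;4p'
```

```text
tcp_pos: [0.5949, -0.1589, -0.0169]
contact_force: [-1.6, -4.7, 8.5]
```

```bash
python3 -m crank '[[0,4,0,0],[0,8,0,0],[0,12,0,0],[0,16,0,0],[0,20,0,0],[0,24,0,0],[0,28,0,0]]' | sed -n '2p;4p'
```

```text
tcp_pos: [0.6001, -0.132, -0.0169]
contact_force: [-1.8, -10.0, 10.2]
```

```bash
python3 -m crank '[[0,4,0,0],[0,8,0,0],[0,12,0,0],[0,16,0,0],[0,20,0,0],[0,24,0,0]]' | sed -n '2p;4p'
```

```text
tcp_pos: [0.6044, -0.1085, -0.0169]
contact_force: [-2.1, -9.8, 10.0]
```

```bash
python3 -m crank '[[0,4,0,0],[0,8,0,0],[0,12,0,0],[0,12,0,0]]' | sed -n '2p;4p'
```

```text
tcp_pos: [0.6067, -0.096, -0.0169]
contact_force: [-1.0, -5.5, 9.7]
```

```bash
python3 -m crank '[[0,2,0,0],[0,4,0,0],[0,6,0,0],[0,8,0,0]]' | sed -n '2p;4p'
```

```text
tcp_pos: [0.608, -0.0889, -0.0169]
contact_force: [-1.3, -9.2, 10.5]
```

```bash
python3 -m crank '[[0,2,0,0],[0,3,0,0],[0,3,0,0]]' | sed -n '2p;4p'
```

```text
tcp_pos: [0.6086, -0.0857, -0.0169]
contact_force: [-1.0, -7.7, 10.6]
```

```bash
python3 -m crank '[[0,1.5,0,0],[0,3,0,0],[0,3,0,0]]' | sed -n '2p;4p'
python3 - <<'E'
from h import *
import cv2
a=imaging.snapshot("scene")["frame"];cv2.imwrite("pics/s7.png",cv2.resize(a[130:280,230:390],None,fx=4,fy=4,interpolation=cv2.INTER_CUBIC))
E
```

```text
tcp_pos: [0.6091, -0.0828, -0.0169]
contact_force: [-1.6, -7.1, 10.8]
```

View pics/s7.png

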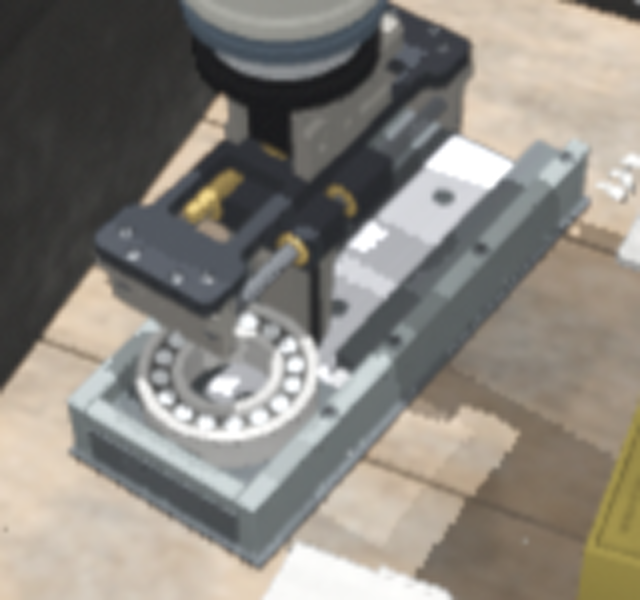

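The picture shows the bearing past the dogs (right dog at (330,375)), nearly at the end stop, with the finger behind it. No stop force yet, so I continue gently.

```bash
python3 -m crank '[[0,1,0,0],[0,2,0,0],[0,2,0,0]]' | sed -n '2p;4p'
python3 -m crank '[[0,1,0,0],[0,2,0,0],[0,2,0,0]]' | sed -n '2p;4p'
```

```text
tcp_pos: [0.6093, -0.0822, -0.0169]
contact_force: [-3.5, -15.9, 10.3]
tcp_pos: [0.6093, -0.082, -0.0168]
contact_force: [-5.2, -25.6, 10.8]
```

```bash
python3 -m crank '[[0,1,0,0],[0,2,0,0],[0,2,0,0]]' | sed -n '2p;4p'
```

```text
tcp_pos: [0.6093, -0.0819, -0.0168]
contact_force: [-6.9, -36.8, 12.3]
```

The bearing is firmly on the end stop (37 N, no motion). Back off while still pressing, then lift.

```bash
python3 -m crank '[[0,-3,0,0],[0,-6,0,0],[0,-9,0,0],[0,-11,0,0],[0,-12,0,0],[0,-12,0,0],[0,-12,-4,0],[0,-12,-8,0],[0,-12,-12,0],[0,-12,-18,0],[0,-12,-30,0],[0,-12,-50,0]]' | sed -n '2p;4p'
python3 -m crank '[[0,0,-40,0],[0,0,-80,0],[0,0,-120,0],[0,0,-160,0],[0,0,-160,0],[0,0,-160,0]]' | sed -n '1,2p;4p'
python3 - <<'E'
from h import *
import cv2
q=np.array([.6086,-.0684,-.1865]);c,n=np.cos(q[2]),np.sin(q[2])
s=imaging.snapshot("wrist");f=s["frame"];cv2.imwrite("pics/w8.png",f)
T=s["T"]
# rectify track plane at z=52mm: 3 px/mm grid, x -60..60, y -60..110
def rect(z):
    X,Y=np.meshgrid(np.arange(-60,60,.5)/1e3,np.arange(-60,110,.5)/1e3)
    W=np.stack([q[0]+c*X-n*Y,q[1]+n*X+c*Y,np.full_like(X,z)],-1)
    v=(W-T[:3,3])@T[:3,:3]@s["mtx"].T;m=(v[...,:2]/v[...,2:]).astype(np.float32)
    return cv2.remap(f,m[...,0],m[...,1],cv2.INTER_LINEAR)
g=cv2.medianBlur(cv2.cvtColor(rect(.052),cv2.COLOR_BGR2GRAY),3)
h=cv2.HoughCircles(g,cv2.HOUGH_GRADIENT,1,30,param1=100,param2=15,minRadius=76,maxRadius=84)
print("bearing x,y,r mm",None if h is None else [(a/2-60,b/2-60,r/2) for a,b,r in h[0][:3]])
g=cv2.cvtColor(rect(.037),cv2.COLOR_BGR2GRAY)
print("dogs, rows y -12..12, at x=-31,31",[(y,g[2*(y+60),2*(60-31)],g[2*(y+60),2*(60+32)]) for y in range(-14,16,2)])
E
```

```text
tcp_pos: [0.6049, -0.0868, 0.031]
contact_force: [-0.1, 0.4, 0.4]
t: 13.3
tcp_pos: [0.6082, -0.0873, 0.1951]
contact_force: [0.2, 0.2, -0.1]
bearing x,y,r mm [(np.float32(-0.25), np.float32(42.25), np.float32(40.05))]
dogs, rows y -12..12, at x=-31,31 [(-14, np.uint8(128), np.uint8(61)), (-12, np.uint8(129), np.uint8(62)), (-10, np.uint8(130), np.uint8(62)), (-8, np.uint8(82), np.uint8(62)), (-6, np.uint8(80), np.uint8(69)), (-4, np.uint8(244), np.uint8(122)), (-2, np.uint8(254), np.uint8(140)), (0, np.uint8(254), np.uint8(137)), (2, np.uint8(254), np.uint8(138)), (4, np.uint8(250), np.uint8(132)), (6, np.uint8(79), np.uint8(71)), (8, np.uint8(98), np.uint8(53)), (10, np.uint8(134), np.uint8(63)), (12, np.uint8(133), np.uint8(62)), (14, np.uint8(132), np.uint8(83))]
```

The bearing's centre measures track y = 42 mm (radius 40), and both dogs show at y = ±5 mm for their raised height. The robot is clear of everything.

```bash
python3 -c "
from bench import robot
print(robot.sign_off())"
```

```text
the job is handed in; nothing more can be done
None
```

The job is handed in: the bearing is against the end stop (centre measured at track y ≈ 42 mm), the plate is released with the dogs measured as up behind it, and the arm is clear of the bench; the bystanders' positions weren't re-measured.

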